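Refit the quarter-turn deck stud of a sample shaker

ROBOT

A 6-joint arm with a two-finger parallel gripper is mounted at the origin on the work surface. World frame = base frame: x ahead of the robot, y to its left, z up, the work surface at z = 0. Lengths are in m, angles in rad, forces in N, time in s.
With the tool pointing down it reaches from about 0.275 to 0.725 m from the base axis. Payload 15.9 kg.
Tool frame: the origin (TCP) lies on the centre line of the jaws, within the pads' length; the fingertips stand 19 mm ahead of it and the grasp point (between the pads) is the TCP (bot.tcp_to_tips is the distance from the TCP to the fingertips, in m); z points along the fingers, y is the direction in which the jaws open and shut (so a half turn about z gives the same grasp; the last joint's range is limited). The gripper opens to 85 mm and grips with 20 to 120 N. Pads are 22 mm wide; open, the fingers measure 114 mm over their backs; the gripper's body (76 mm by 85 mm) begins 54 mm behind the grasp point. The pads swing forward as they close: fully open they stand 13 mm farther back than shut.
Start: joints at [-1.128, 0.213, -0.034, 1.323, 0, 1.571], TCP at [0.214, -0.452, 0.25] pointing down, gripper open.
Joint ranges: [-2.98, 2.98], [-0.74, 1.72], [-1.14, 1.35], [-2.1, 2.04], [-1.57, 1.44], [-3.14, 3.14]. Speed limits (rad/s): [1.89, 1.89, 2.39, 2.57, 3.14, 3.14].

INTERFACE

Orientations are given as a 3x3 rotation matrix whose columns are the frame's x, y, z axes.
In Python, from cell import status, viewer, bot gives the robot as it stands.
- The arm moves only by the shell command python3 -m pendant 'ROWS' [FORCE]. ROWS is JSON, a list that holds one entry, the list of rows, each a list of 7 numbers: the opening in per cent of the stroke, from 0 (shut) to 100 (fully open), then the shift along the tool's x, y, z in cm, then the turn, a rotation vector about the tool's x, y, z in rad. A call has 1 to 20 rows; each row is the pose to reach, as a shift and turn from the pose commanded when the call began, along the tool's axes at that moment; what a row does not reach only later rows make up. A row lasts 1/8 s, in which the tool goes at most 62.5 mm and 10.7 degrees, less where a joint would pass 70% of its speed; a pose out of reach is approached as far as the arm can. A call with a gripper value outside its range is refused whole. The fingers move at their own pace and stop on an object; FORCE is the grip in N (left out, the last holds). Time passes only in rows, so rows that repeat a pose let the fingers close. It gives the time, the measured TCP pose, the force and the opening at its end, in the units of the state.
- status.state(): the state, without advancing time (a new reading comes with each control period).
- viewer.snapshot(name): name is "scene" or "side" or "wrist"; returns a dict with "image" (400x640x3 uint8, red, green, blue), "range_z" (400x640 float32, m along the optical axis (not along the pixel's ray), 0 where there is no reading), "fx", "fy", "cx", "cy" (pixels), "R" (3x3) and "t" (3): a world point X has camera coordinates R X + t. Camera axes: x right, y down, z forward; pixel columns grow to the right and rows downward; lengths in m; the calibration is good to about 2 mm. The wrist camera is an equidistant fisheye: a pixel r from the principal point sees the ray r / f radians off the axis. A picture is of the moment at which its call begins.
- bot.sign_off(): hands the job in, once; it reports no verdict.
The state is a dict: "time_s": time; "qpos": joint angles; "joint_velocities": joint speeds; "tau": joint torques, N m; "position": TCP position; "tcp_rot": TCP orientation; "ft_force": force on the tool from outside, world axes, zero at the start; "ft_torque": the same for the moment, N m; "finger_gap": finger opening in m.
Only numpy, scipy, OpenCV 4.12 (cv2) and the standard library are available. Lean on these libraries where they do the work, as an engineer would, in place of code of your own. Each camera call takes 0.05 s, during which the arm holds its last target.

TASK

The deck stud of the bench shaker is lying on its grey rest: stand it upright in the hole in the shaker's deck and let go of it, so that it stands there loosely. Then take it afresh by its wing, feel for the slot hidden at the bottom of the hole, push the stud right in against the spring and give it a quarter turn so that it locks, and leave it locked and released, with the other things on the table left alone.

Things in the scene. Friction and masses are not known exactly. Their poses are not given: they have to be found in the camera images.
- stud: Loose quarter-turn stud, 91 mm long, about 120 g. Origin: centre of its tip's end face; z runs from tip to head. Tip: steel crossbar 27 (x) x 8.5 (y) x 7 mm; neck 8.4 mm across, z 7 to 18; steel barrel 30 mm across, z 18 to 57; then the black wing, parallel to the crossbar. Starts lying level on the rest, axis 40 mm above the table, wing upright, its flat faces looking sideways.
- wing (a point): Middle of the stud's head, 74 mm from its tip; axes as the stud's. A flat wing 44 mm wide (x), 12 mm thick (y), 34 mm tall (z 57 to 91 of the stud). At the start it overhangs the rest's end freely. Standing loosely in the hole the wing spans 21 to 55 mm above the deck; pushed fully in, 3 to 37 mm; locked, 9 to 43 mm.
- rest: Fixed grey plastic rest, base plate 100 (x) x 60 (y) x 6 mm, origin at the centre of its underside. A block at x -10 to +42 mm, 46 mm wide, 25 mm high, carries the stud between rails and a fork that reach 35 mm high. The stud lies along x, tip end at x = +40 mm, wing at x = -17 to -51 mm, and lifts straight up out of it.
- shaker: Fixed white bench shaker, 180 (x) x 200 (y) mm, flat deck 85 mm high; origin at the centre of its underside. The deck has one hole, at x = -35 mm, y = 0.
- bore (a point): Centre of the hole's mouth at deck height; axes as the shaker's. The hole is 33 mm wide with a 3 mm chamfer, and 36 mm deep to a steel slot plate. A stud stood loosely in it rests on the plate (or on the spring pin) with its tip about 36 mm below this point, upright but for some play (up to 0.2 rad).
- slot (a point): Centre of the slot plate's top face, 36 mm below the mouth; axes as the shaker's, NOT the slot's. The slot, 30.5 x 13.5 mm, has its long side at an unknown angle within 0.5 rad either way of the shaker's x axis. A spring pin in it pushes up, 3 N at the top, 7 N at full depth. With the crossbar lined up within 0.1 to 0.15 rad the stud pushes in 18 mm, till the barrel meets the plate.
- lock (a point): Where the tip's centre sits when locked: 48 mm below the mouth. Fully in (tip 54 mm below the mouth) the crossbar clears the 8 mm plate and turns freely either way, with no end stop. A quarter turn from the slot's direction, once let go, the spring lifts it into a groove 3 mm deep, 13.5 mm wide: locked. Elsewhere it rides at 51 mm, not locked; in line with the slot it is pushed out.
- dish: Bystander: clear plastic bowl, 100 mm wide, 45 mm high, origin at its underside.
- crucible: Bystander: small black crucible, 44 mm wide, 36 mm high, origin at its underside.
- brush: Bystander: brush lying on the table.
- bottle: Bystander: white bottle 52 mm wide, 120 mm high, origin at its underside.
Things that resemble listed ones, but are neither listed nor needed, are in the scene too. Leave any purple or red look-alike of the stud alone.

How it is judged:
By the outcome, as a careful person would: the job done as asked, in the order asked, and still so for the second after the job is handed in, with the robot touching nothing.
It also fails if it takes over 61 s, if anything falls off the work surface, if the arm or the gripper's body presses on something with over 40 N, if the wrist force passes 120 N, or if a joint passes its speed limit or range.

## Working session

There is one attempt and no reset: what is moved stays moved. The work goes in short steps, Python scripts to look and compute and a shell command to move; the robot and the scene stay as the last step left them, time stands still between calls to the robot, and variables do not carry over. Pictures are saved under pics/ and viewed, and the job is handed in when it is done.

```bash
ls; mkdir -p pics; python3 - <<'E'
from cell import status, viewer, bot
import cv2,numpy as np
s=status.state()
for k in ['time_s','position','tcp_rot','finger_gap','ft_force']: print(k,np.round(s[k],4))
for n in ['scene','side','wrist']:
    d=viewer.snapshot(n); cv2.imwrite(f'pics/a_{n}.png',d['image'][:,:,::-1]); np.savez(f'/tmp/a_{n}.npz',**d)
    print(n,d['fx'],d['fy'],d['cx'],d['cy'],np.round(d['R'],3).tolist(),np.round(d['t'],3))
print(bot.tcp_to_tips)
E
```

```text
pics
time_s 0.0
position [ 0.2141 -0.4515  0.2498]
tcp_rot [[ 9.035e-01  4.285e-01 -5.000e-04]
 [ 4.285e-01 -9.035e-01  1.000e-03]
 [ 0.000e+00 -1.100e-03 -1.000e+00]]
finger_gap 0.085
ft_force [-0.0127  0.0581  0.4038]
scene 453.2545553664685 453.2545553664685 322.6780856219487 199.78310292397958 [[0.754, 0.657, -0.004], [0.481, -0.556, -0.678], [-0.448, 0.509, -0.735]] [-0.402 -0.21   1.71 ]
side 383.6138335411141 383.6138335411141 320.6170683402813 205.1988939141922 [[-0.993, -0.118, -0.007], [-0.081, 0.724, -0.685], [0.085, -0.68, -0.728]] [0.548 0.116 1.187]
wrist 309.70691628693146 309.70691628693146 321.34843488727716 202.28742110122727 [[0.428, -0.904, -0.001], [-0.865, -0.41, 0.289], [-0.261, -0.123, -0.957]] [-0.499 -0.038  0.378]
0.019
```

View pics/a_scene.png

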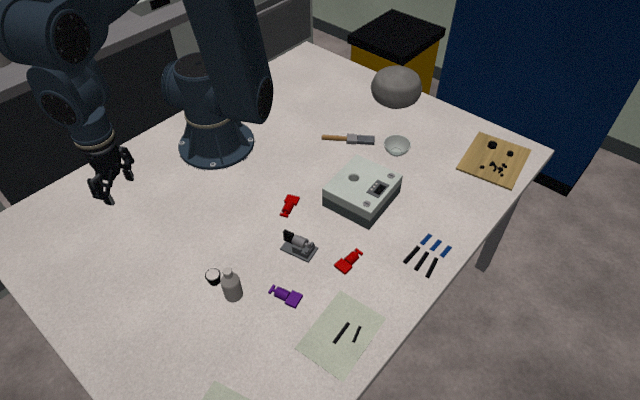

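View pics/a_side.png

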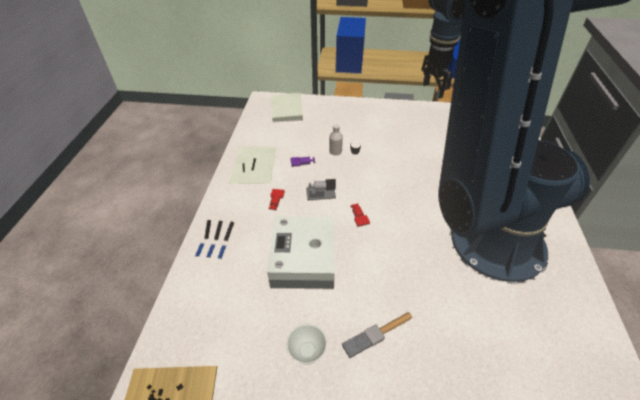

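View pics/a_wrist.png

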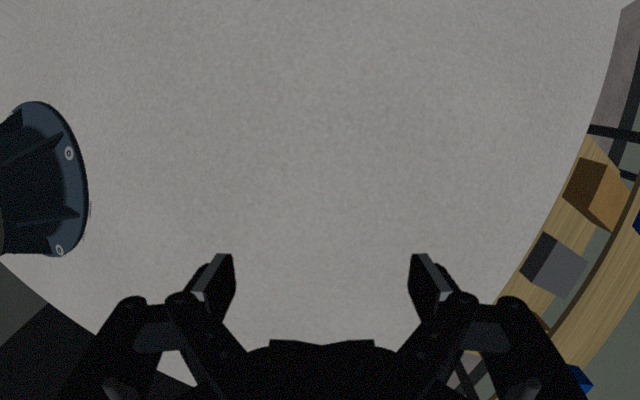

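Candidates for the stud in the scene view are red (289,205), red (348,261), purple (286,296), and the grey/black one on the grey rest at (298,243). I choose the last, which matches the description. The shaker hole is at about (354,178). Next is a close crop with depth.

```bash
cat > h.py <<'E'
import numpy as np,cv2
def load(n): return dict(np.load(f'/tmp/{n}.npz'))
def pw(d,u,v,z=None,h=None):
    # pixel -> world; pinhole; z depth or plane height h
    r=np.array([(u-d['cx'])/d['fx'],(v-d['cy'])/d['fy'],1.0]); R=d['R'];t=d['t']
    c=-R.T@t; dr=R.T@r
    if h is not None: return c+dr*(h-c[2])/dr[2]
    if z is None: z=d['range_z'][int(round(v)),int(round(u))]
    return c+dr*z
def cloud(d):
    v,u=np.mgrid[0:400,0:640]; z=d['range_z']
    P=np.stack([(u-d['cx'])/d['fx']*z,(v-d['cy'])/d['fy']*z,z],-1)
    return (P-d['t'])@d['R']
def crop(d,x0,y0,x1,y1,f,name):
    im=d['image'][y0:y1,x0:x1,::-1]; cv2.imwrite(name,cv2.resize(im,None,fx=f,fy=f,interpolation=cv2.INTER_CUBIC))
E
python3 - <<'E'
from h import *
a=load('a_scene');b=load('a_side')
crop(a,250,190,370,290,6,'pics/c1.png');crop(b,260,160,350,300,4,'pics/c2.png')
for d in(a,b):
    C=cloud(d); 
    m=(C[...,2]>.075)&(C[...,2]<.095)&(np.abs(C[...,0]-.5)<.35)
    P=C[m]; r=cv2.minAreaRect(P[:,:2].astype(np.float32)); print('deck',r,np.median(P[:,2]))
print([np.round(pw(a,u,v,h=h),4) for u,v,h in[(354,178,.085),(298,243,.04)]])
print([np.round(pw(b,u,v,h=h),4) for u,v,h in[(315.5,243,.085),(322,186,.04)]])
E
```

```text
deck ((0.4763716459274292, 0.5431486368179321), (1.9071742296218872, 0.6988534927368164), 88.55182647705078) 0.085943037663106
deck ((0.6247032880783081, -0.5607662796974182), (0.1906621903181076, 1.5968225002288818), 3.1058943271636963) 0.0849071487208063
[array([0.5578, 0.1266, 0.085 ]), array([ 0.5758, -0.1594,  0.04  ])]
[array([0.5503, 0.1292, 0.085 ]), array([ 0.5643, -0.1499,  0.04  ])]
```

View pics/c1.png

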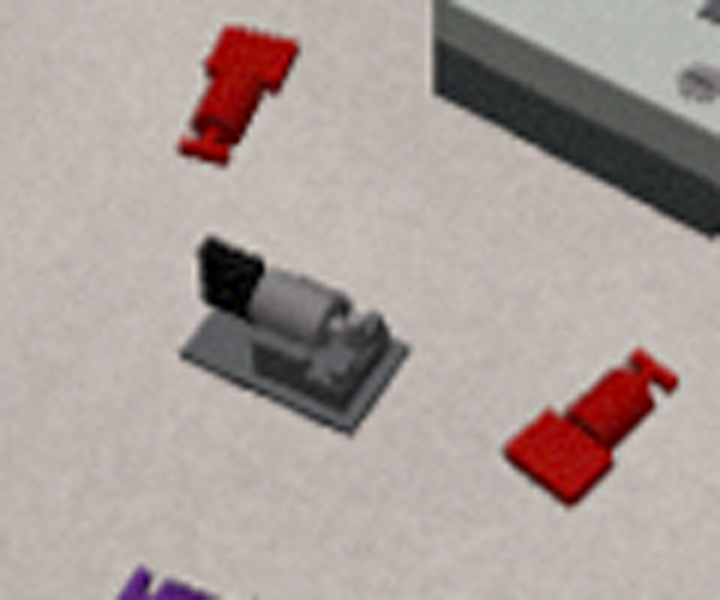

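View pics/c2.png

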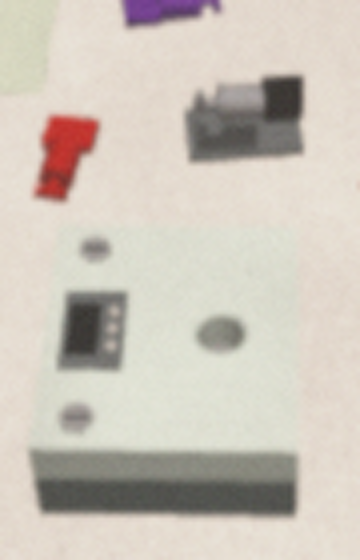

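```bash
python3 - <<'E'
from h import *
for n in('a_scene','a_side'):
    d=load(n);C=cloud(d);print(n)
    box=lambda x0,x1,y0,y1,z0,z1:(C[...,0]>x0)&(C[...,0]<x1)&(C[...,1]>y0)&(C[...,1]<y1)&(C[...,2]>z0)&(C[...,2]<z1)
    m=box(.4,.75,-.02,.3,.078,.093); P=C[m]
    r=cv2.minAreaRect(P[:,:2].astype(np.float32));print('deck',r,np.median(P[:,2]),len(P))
    m=box(.45,.68,-.25,-.08,.012,.08); P=C[m];print('rest obj',len(P),P.min(0),P.max(0))
    I=d['image'][m].astype(int)
    for lo,hi in((.012,.03),(.03,.045),(.045,.08)):
        k=(P[:,2]>lo)&(P[:,2]<hi);Q=P[k];print(lo,np.round(Q.min(0),3),np.round(Q.max(0),3),np.round(np.median(Q,0),3),len(Q))
    dk=(I.sum(1)<120); Q=P[dk]; print('dark',len(Q),np.round(np.percentile(Q,[2,50,98],axis=0),3).tolist())
    # hole: in deck plane pixels dark
    hol=[]
    for v in range(400):
        for u in range(640):
            X=pw(d,u,v,h=.085)
            if abs(X[0]-.554)<.03 and abs(X[1]-.128)<.03: hol.append((u,v,d['image'][v,u].sum(),*C[v,u]))
    H=np.array(hol); k=H[:,5]<.075; print('hole depth px',k.sum(), H[k][:,:2].mean(0) if k.any() else None)
E
```

```text
a_scene
deck ((0.5871719121932983, 0.13277104496955872), (0.1851649284362793, 0.2093055099248886), 5.599429130554199) 0.08612553495934994 2563
rest obj 479 [ 0.45016325 -0.19001535  0.01206028] [ 0.61700352 -0.08249212  0.06835103]
0.012 [ 0.45  -0.19   0.012] [ 0.617 -0.082  0.03 ] [ 0.593 -0.163  0.023] 148
0.03 [ 0.523 -0.179  0.03 ] [ 0.616 -0.125  0.045] [ 0.586 -0.164  0.037] 132
0.045 [ 0.52  -0.172  0.045] [ 0.611 -0.138  0.068] [ 0.566 -0.16   0.054] 199
dark 106 [[0.454, -0.171, 0.013], [0.541, -0.165, 0.045], [0.615, -0.094, 0.065]]
hole depth px 36 [353.02777778 178.16666667]
a_side
deck ((0.5883688926696777, 0.1315048635005951), (0.17998406291007996, 0.20553885400295258), 6.050273895263672) 0.0849417574555373 3605
rest obj 364 [ 0.4505224  -0.16617432  0.01207625] [ 0.61503985 -0.08585297  0.06391201]
0.012 [ 0.451 -0.164  0.012] [ 0.615 -0.086  0.03 ] [ 0.576 -0.13   0.023] 119
0.03 [ 0.521 -0.164  0.03 ] [ 0.615 -0.123  0.045] [ 0.569 -0.141  0.036] 105
0.045 [ 0.521 -0.166  0.045] [ 0.609 -0.136  0.064] [ 0.558 -0.152  0.052] 140Traceback (most recent call last):
  File "<stdin>", line 11, in <module>
    return _quantile_unchecked(
        a, q, axis, out, overwrite_input, method, keepdims, weights)
    return _ureduce(a,
                    func=_quantile_ureduce_func,
    ...<5 lines>...
                    overwrite_input=overwrite_input,
                    method=method)
    r = func(a, **kwargs)
    result = _quantile(arr,
                       quantiles=q,
    ...<2 lines>...
                       out=out,
                       weights=wgt)
    slices_having_nans = np.isnan(arr[-1, ...])
                                  ~~~^^^^^^^^^
IndexError: index -1 is out of bounds for axis 0 with size 0
```

```bash
python3 - <<'E'
from h import *
a=load('a_scene');b=load('a_side')
crop(a,315,145,410,225,8,'pics/c3.png');crop(b,295,165,350,215,12,'pics/c4.png');crop(a,270,220,330,270,12,'pics/c5.png')
E
```

```text
(no output)
```

View pics/c3.png

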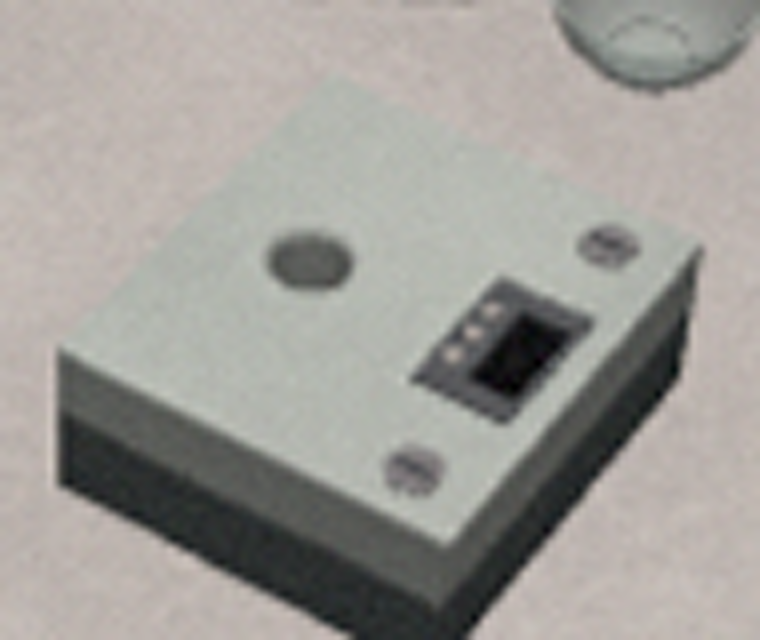

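View pics/c4.png

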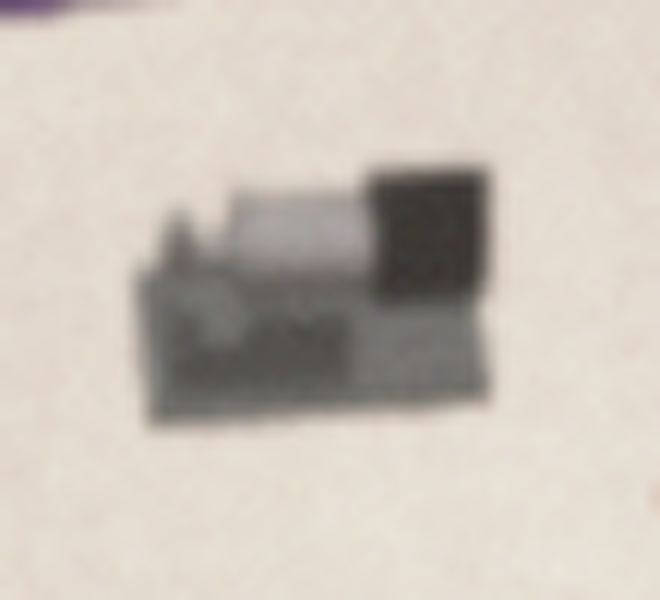

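View pics/c5.png

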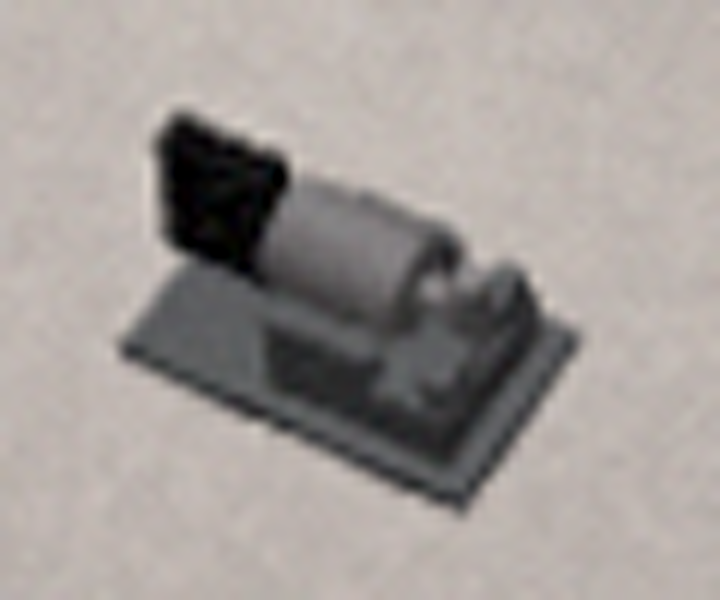

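```bash
python3 - <<'E'
from h import *
a=load('a_scene');b=load('a_side')
f=lambda d,x0,y0,s,x,y,h: np.round(pw(d,(x+.5)/s-.5+x0,(y+.5)/s-.5+y0,h=h),4)
print('hole',f(a,315,145,8,311,261,.085),f(b,260,160,4,221,333,.085))
print('deck corners scene');C=cloud(a)
for p in((60,348),(450,545),(703,247),(338,75)):print(f(a,315,145,8,*p,.085))
print('deck side')
for p in((32,452),(298,455),(297,228),(62,228)):print(f(b,260,160,4,*p,.085))
print('rest scene')
for p in((120,345),(465,505),(580,335)):print(f(a,270,220,12,*p,.006))
print('rest side')
for p in((150,415),(490,392)):print(f(b,295,165,12,*p,.006))
# wing top edge z=.062
print('wing top scene',[f(a,270,220,12,*p,.062) for p in((165,130),(185,112),(285,158),(268,175))])
print('wing top side',[f(b,295,165,12,*p,.062) for p in((370,170),(490,165))])
print('barrel-wing side', f(b,295,165,12,370,230,.04))
E
```

```text
hole [0.5541 0.1284 0.085 ] [0.5522 0.1289 0.085 ]
deck corners scene
[0.5096 0.0251 0.085 ]
[0.6882 0.0432 0.085 ]
[0.6692 0.2385 0.085 ]
[0.4926 0.2242 0.085 ]
deck side
[0.664  0.2414 0.085 ]
[0.4886 0.2238 0.085 ]
[0.5081 0.0242 0.085 ]
[0.6836 0.044  0.085 ]
rest scene
[ 0.5285 -0.1927  0.006 ]
[ 0.627  -0.1718  0.006 ]
[ 0.6141 -0.1145  0.006 ]
rest side
[ 0.612 -0.115  0.006]
[ 0.5165 -0.1349  0.006 ]
wing top scene [array([ 0.5229, -0.1654,  0.062 ]), array([ 0.5226, -0.158 ,  0.062 ]), array([ 0.5514, -0.1523,  0.062 ]), array([ 0.5519, -0.1589,  0.062 ])]
wing top side [array([ 0.5544, -0.1638,  0.062 ]), array([ 0.5209, -0.1696,  0.062 ])]
barrel-wing side [ 0.5541 -0.1624  0.04  ]
```

```bash
cat >> h.py <<'E'
from scipy.spatial.transform import Rotation as Ro
def rel(p,Rt,s=None):
    from cell import status
    s=s or status.state(); R0=np.array(s['tcp_rot']); p0=np.array(s['position'])
    return np.round(R0.T@(np.array(p)-p0)*100,2), np.round(Ro.from_matrix(R0.T@Rt).as_rotvec(),3)
def tool(z,y):
    z=np.array(z,float);z/=np.linalg.norm(z);y=np.array(y,float);y-=z*(y@z);y/=np.linalg.norm(y)
    return np.stack([np.cross(y,z),y,z],1)
E
python3 - <<'E'
from h import *
from cell import status
s=status.state();R0=np.array(s['tcp_rot'])
a=load('a_scene')
for n,u,v,h in(('bottle base',232,297,0),('bottle top',228,271,.12),('cruc',213,272,.036),('dish',397,145,.03),('red1',289,205,.01),('red2',348,261,.01),('purple',286,296,.01)):print(n,np.round(pw(a,u,v,h=h),3))
w=load('a_wrist');c=-w['R'].T@w['t'];print('cam in tool',R0.T@(c-s['position']))
yaw=.207;u=np.array([np.cos(yaw),np.sin(yaw),0]);n=np.array([-np.sin(yaw),np.cos(yaw),0]);k=np.array([0,0,1])
for a_ in(35,45):
  al=np.radians(a_); z=np.cos(al)*u-np.sin(al)*k
  for y in(n,-n):
    Rt=tool(z,y);print(a_,Rt[:,0]); g=np.array([.533,-.161,.043]); print(rel(g-.1*z,Rt),rel(g,Rt), g-.1*z)
E
```

```text
bottle base [ 0.543 -0.397  0.   ]
bottle top [ 0.545 -0.387  0.12 ]
cruc [ 0.462 -0.389  0.036]
dish [0.537 0.409 0.03 ]
red1 [ 0.43  -0.049  0.01 ]
red2 [ 0.716 -0.096  0.01 ]
purple [ 0.66  -0.299  0.01 ]
cam in tool [ 0.07289548 -0.00058486 -0.12285598]
35 [-0.56133166 -0.11788422 -0.81915204]
(array([ 33.3 , -14.49,  14.97]), array([-1.352, -0.161, -2.598])) (array([ 41.26, -12.57,  20.71]), array([-1.352, -0.161, -2.598])) [ 0.45283353 -0.17783561  0.10035764]
35 [0.56133166 0.11788422 0.81915204]
(array([ 33.3 , -14.49,  14.97]), array([-0.114,  0.955,  0.217])) (array([ 41.26, -12.57,  20.71]), array([-0.114,  0.955,  0.217])) [ 0.45283353 -0.17783561  0.10035764]
45 [-0.69201139 -0.14532803 -0.70710678]
(array([ 34.39, -14.23,  13.64]), array([-1.118, -0.134, -2.699])) (array([ 41.26, -12.57,  20.71]), array([-1.118, -0.134, -2.699])) [ 0.46379886 -0.1755328   0.11371068]
45 [0.69201139 0.14532803 0.70710678]
(array([ 34.39, -14.23,  13.64]), array([-0.093,  0.782,  0.223])) (array([ 41.26, -12.57,  20.71]), array([-0.093,  0.782,  0.223])) [ 0.46379886 -0.1755328   0.11371068]
```

```bash
python3 -m pendant '[[[60,34,-14.3,6,-0.103,0.868,0.22],[60,34,-14.3,6,-0.103,0.868,0.22],[60,34,-14.3,6,-0.103,0.868,0.22],[60,34,-14.3,6,-0.103,0.868,0.22],[60,34,-14.3,6,-0.103,0.868,0.22],[60,34,-14.3,6,-0.103,0.868,0.22],[60,34,-14.3,6,-0.103,0.868,0.22],[60,34,-14.3,6,-0.103,0.868,0.22],[60,34,-14.3,6,-0.103,0.868,0.22],[60,34,-14.3,6,-0.103,0.868,0.22],[60,34,-14.3,6,-0.103,0.868,0.22]]]' 40; cat > tgt.py <<'E'
from h import *
from cell import status
s=status.state();print(s['time_s'],np.round(s['qpos'],3),np.round(s['position'],4),s['finger_gap'])
yaw=.207;u=np.array([np.cos(yaw),np.sin(yaw),0]);n=np.array([-np.sin(yaw),np.cos(yaw),0]);k=np.array([0,0,1.])
al=np.radians(40); z=np.cos(al)*u-np.sin(al)*k;Rt=tool(z,-n);g=np.array([.533,-.161,.043])
for d in(.1,.06,.03,0):print(d,rel(g-d*z,Rt))
E
python3 tgt.py
```

```text
time_s: 1.52
position: [0.46, -0.1777, 0.1904]
tcp_rot: [[0.629, 0.205, 0.75], [0.132, -0.979, 0.157], [0.766, 0.0, -0.643]]
ft_force: [-0.4, 0.0, -0.4]
finger_gap: 0.0513
1.525 [-0.756 -0.166 -0.936  0.202  0.679  2.396] [ 0.46   -0.1777  0.1904] 0.05125515722683956
0.1 (array([-6.48, -0.13,  5.21]), array([ 0.001,  0.001, -0.   ]))
0.06 (array([-6.48, -0.14,  9.21]), array([ 0.001,  0.001, -0.   ]))
0.03 (array([-6.47, -0.14, 12.21]), array([ 0.001,  0.001, -0.   ]))
0 (array([-6.47, -0.14, 15.21]), array([ 0.001,  0.001, -0.   ]))
```

```bash
python3 - <<'E'
from cell import viewer
import cv2,numpy as np
d=viewer.snapshot('wrist'); cv2.imwrite('pics/b_w.png',d['image'][:,:,::-1]); np.savez('/tmp/b_w.npz',**d)
from h import *
def proj(d,X):
    p=d['R']@np.array(X)+d['t'];th=np.arctan2(np.hypot(p[0],p[1]),p[2]);r=d['fx']*th;f=np.hypot(p[0],p[1]);return d['cx']+r*p[0]/f,d['cy']+r*p[1]/f
im=d['image'][:,:,::-1].copy()
u=np.array([np.cos(.207),np.sin(.207),0]);o=np.array([.571,-.154,0])
for r in(-.017,-.051):
  for z in(.062,.018):
    x=proj(d,o+r*u+[0,0,z]);print(r,z,np.round(x,1));cv2.circle(im,(int(x[0]),int(x[1])),1,(0,0,255),-1)
cv2.imwrite('pics/b_w2.png',cv2.resize(im[60:320,200:460],None,fx=2.2,fy=2.2,interpolation=cv2.INTER_CUBIC))
E
```

```text
-0.017 0.062 [321.1 226.3]
-0.017 0.018 [321.1 245.6]
-0.051 0.062 [321.1 258.7]
-0.051 0.018 [321.1 274.8]
```

View pics/b_w2.png

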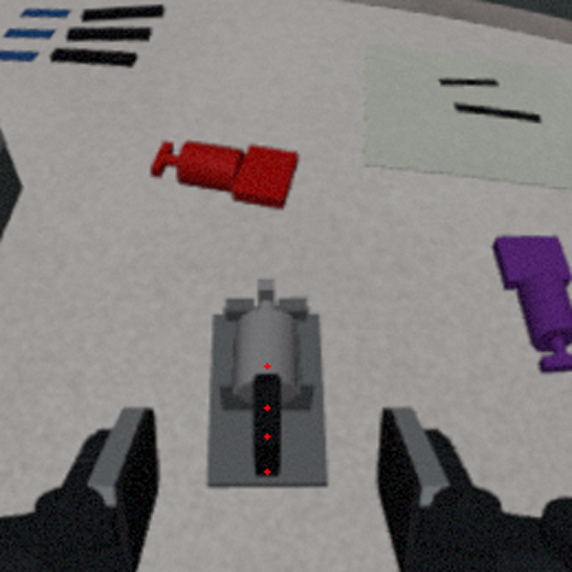

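The wrist view shows the stud on its rest with the black wing at crop (267,375–475). That lies on my predicted line, so the jaws are centred. I advance and grip.

```bash
python3 -m pendant '[[[60,-6.5,-0.15,6,0,0,0],[60,-6.5,-0.15,9,0,0,0],[60,-6.5,-0.15,12,0,0,0],[60,-6.5,-0.15,14.8,0,0,0],[60,-6.5,-0.15,14.8,0,0,0],[0,-6.5,-0.15,14.8,0,0,0],[0,-6.5,-0.15,14.8,0,0,0],[0,-6.5,-0.15,14.8,0,0,0],[0,-6.5,-0.15,14.8,0,0,0],[0,-6.5,-0.15,14.8,0,0,0],[0,-6.5,-0.15,14.8,0,0,0]]]' 60; python3 - <<'E'
from cell import viewer,status
from h import *
s=status.state();print(s['ft_torque'],s['qpos'])
d=viewer.snapshot('wrist'); cv2.imwrite('pics/c_w.png',cv2.resize(d['image'][100:400,170:470,::-1],None,fx=2,fy=2))
E
```

```text
time_s: 2.95
position: [0.5301, -0.1612, 0.046]
tcp_rot: [[0.628, 0.206, 0.75], [0.133, -0.979, 0.157], [0.766, 0.001, -0.642]]
ft_force: [-5.5, -2.7, 7.2]
finger_gap: 0.0112
[-0.08864283  0.14629209 -0.18196504] [-0.5938293   0.26827424 -1.0761359  -0.46720681  0.58200428  2.55565406]
```

View pics/c_w.png

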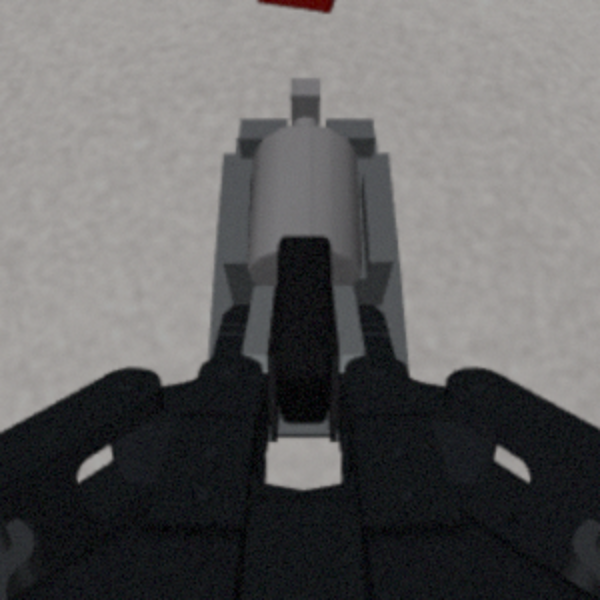

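The wing is gripped: the gap is 11 mm with the pads on both faces, just behind the barrel. I lift straight up.

```bash
python3 -m pendant '[[[0,1.15,0,-0.95,0,0,0],[0,2.3,0,-1.9,0,0,0],[0,4.6,0,-3.85,0,0,0],[0,7.6,0,-6.4,0,0,0],[0,10,0,-8.3,0,0,0],[0,10,0,-8.3,0,0,0]]]'; python3 - <<'E'
from cell import viewer,status
from h import *
s=status.state();print(s['ft_torque'],s['qpos'])
d=viewer.snapshot('wrist'); cv2.imwrite('pics/d_w.png',cv2.resize(d['image'][100:400,170:470,::-1],None,fx=1.5,fy=1.5))
# place targets
R=np.array(s['tcp_rot']);p=np.array(s['position'])
tip=np.array([np.cos(.207),np.sin(.207),0]); tt=R.T@tip; print('tip dir in tool',tt)
E
```

```text
time_s: 3.75
position: [0.5315, -0.1612, 0.1782]
tcp_rot: [[0.626, 0.206, 0.752], [0.135, -0.979, 0.156], [0.768, 0.004, -0.641]]
ft_force: [-0.3, -1.2, -2.0]
finger_gap: 0.0109
[-0.21985366  0.93305078  0.04178317] [-0.59187085 -0.05283315 -0.90949016  0.01653323  0.58081607  2.557126  ]
tip dir in tool [6.40710441e-01 3.75869345e-04 7.67782515e-01]
```

View pics/d_w.png

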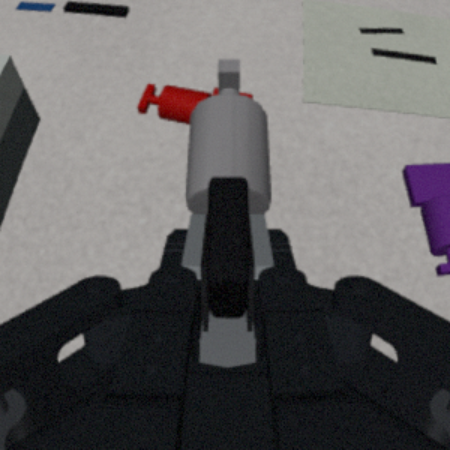

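The stud is out of the rest and held with its axis ahead of the pads; the barrel and crossbar are clear. I plan to go to tool-vertical, turn about the vertical, then lean outward so the tip points down over the hole.

```bash
cat > pl.py <<'E'
from h import *
import sys
k=np.array([0,0,1.])
bore=np.array([.553,.1287,.085])
def place(phi,h,tt=np.array([.6407,0,.7678])):
    w=np.array([np.cos(phi),np.sin(phi),0]); 
    z=tt[2]*-k-tt[0]*w; x=tt[0]*-k+tt[2]*w; y=np.cross(z,x)
    return bore+.006*w+k*(h+.0815), np.stack([x,y,z],1)
E
python3 - <<'E'
from pl import *
ps=np.radians(25)
x=np.array([np.cos(ps),np.sin(ps),0]);Rt=np.stack([x,np.cross(-k,x),-k],1)
print(rel([.50,0,.30],Rt))
E
```

```text
(array([  9.71, -16.34,  -7.74]), array([ 0.102, -0.869, -0.213]))
```

```bash
python3 -m pendant '[[[0,9.7,-16.3,-7.7,0.1,-0.87,-0.21],[0,9.7,-16.3,-7.7,0.1,-0.87,-0.21],[0,9.7,-16.3,-7.7,0.1,-0.87,-0.21],[0,9.7,-16.3,-7.7,0.1,-0.87,-0.21],[0,9.7,-16.3,-7.7,0.1,-0.87,-0.21],[0,9.7,-16.3,-7.7,0.1,-0.87,-0.21],[0,9.7,-16.3,-7.7,0.1,-0.87,-0.21],[0,9.7,-16.3,-7.7,0.1,-0.87,-0.21]]]'; python3 - <<'E'
from pl import *
s=status=__import__('cell').status.state();print(np.round(s['qpos'],3))
for f in(100,190):
    ps=np.radians(f);x=np.array([np.cos(ps),np.sin(ps),0]);Rt=np.stack([x,np.cross(-k,x),-k],1)
    print(f,rel([.55,.1287,.30],Rt))
print(rel(*place(np.radians(190),.03)))
E
```

```text
time_s: 4.8
position: [0.5011, 0.0002, 0.2965]
tcp_rot: [[0.907, 0.42, -0.006], [0.42, -0.907, 0.001], [-0.005, -0.003, -1.0]]
ft_force: [0.5, 1.0, -1.3]
finger_gap: 0.0114
[-0.000e+00  2.180e-01  8.800e-02  1.447e+00  1.000e-03  2.708e+00]
100 (array([ 9.84, -9.6 , -0.37]), array([-0.006,  0.002, -1.312]))
190 (array([ 9.84, -9.6 , -0.37]), array([-0.008, -0.004, -2.882]))
(array([ 9.58, -9.6 ,  9.98]), array([-0.994, -0.132, -2.72 ]))
```

```bash
python3 -m pendant '[[[0,9.8,-9.6,-0.4,0,0,-2.88],[0,9.8,-9.6,-0.4,0,0,-2.88],[0,9.8,-9.6,-0.4,0,0,-2.88],[0,9.8,-9.6,-0.4,0,0,-2.88],[0,9.8,-9.6,-0.4,0,0,-2.88],[0,9.8,-9.6,-0.4,0,0,-2.88],[0,9.8,-9.6,-0.4,0,0,-2.88],[0,9.8,-9.6,-0.4,0,0,-2.88],[0,9.8,-9.6,-0.4,0,0,-2.88],[0,9.8,-9.6,-0.4,0,0,-2.88],[0,9.8,-9.6,-0.4,0,0,-2.88],[0,9.8,-9.6,-0.4,0,0,-2.88],[0,9.8,-9.6,-0.4,0,0,-2.88],[0,9.8,-9.6,-0.4,0,0,-2.88],[0,9.8,-9.6,-0.4,0,0,-2.88],[0,9.8,-9.6,-0.4,0,0,-2.88],[0,9.8,-9.6,-0.4,0,0,-2.88]]]'; python3 - <<'E'
from pl import *
s=status=__import__('cell').status.state();print(np.round(s['qpos'],3))
print(rel(*place(np.radians(190),.04)), place(np.radians(190),.04))
E
```

```text
time_s: 6.92
position: [0.5488, 0.1274, 0.3026]
tcp_rot: [[-0.986, -0.169, -0.001], [-0.169, 0.986, 0.002], [0.001, 0.002, -1.0]]
ft_force: [-0.7, 0.4, -1.3]
finger_gap: 0.0114
[0.227 0.351 0.282 1.503 0.002 0.058]
(array([0.16, 0.03, 9.61]), array([ 0.   , -0.696, -0.006])) (array([0.54709115, 0.12765811, 0.2065    ]), array([[-0.75613539, -0.17365049,  0.63096633],
       [-0.13332707,  0.98482088,  0.11125639],
       [-0.6407    ,  0.        , -0.7678    ]]))
```

```bash
python3 -m pendant '[[[0,0.2,0,3,0,-0.696,-0.006],[0,0.2,0,5,0,-0.696,-0.006],[0,0.2,0,7,0,-0.696,-0.006],[0,0.2,0,9.6,0,-0.696,-0.006],[0,0.2,0,9.6,0,-0.696,-0.006],[0,0.2,0,9.6,0,-0.696,-0.006],[0,0.2,0,9.6,0,-0.696,-0.006]]]'; python3 - <<'E'
from pl import *
from cell import viewer,status
s=status.state();print(np.round(s['qpos'],3))
print(rel(*place(np.radians(190),.04)))
for n,b,f in(('scene',(315,120,395,200),8),('side',(270,180,360,270),7)):
    d=viewer.snapshot(n);np.savez(f'/tmp/e_{n}.npz',**d);crop(d,*b,f,f'pics/e_{n}.png')
    for h in(.04,.0):
      for zz in(0,.018,.057):
        X=d['R']@(bore+k*(h+zz))+d['t'];print(n,h,zz,np.round([(X[0]/X[2]*d['fx']+d['cx']-b[0]+.5)*f,(X[1]/X[2]*d['fy']+d['cy']-b[1]+.5)*f],0))
E
```

```text
time_s: 7.8
position: [0.5444, 0.1269, 0.2051]
tcp_rot: [[-0.758, -0.174, 0.628], [-0.134, 0.985, 0.111], [-0.638, 0.0, -0.77]]
ft_force: [0.2, -0.8, -1.7]
finger_gap: 0.0108
[ 0.256 -0.151 -0.794  0.237 -0.051  0.063]
(array([-0.3 ,  0.03,  0.07]), array([ 0.001, -0.004,  0.   ]))
scene 0.04 0 [315. 388.]
scene 0.04 0.018 [317. 354.]
scene 0.04 0.057 [321. 279.]
scene 0.0 0 [310. 460.]
scene 0.0 0.018 [312. 428.]
scene 0.0 0.057 [317. 356.]
side 0.04 0 [314. 381.]
side 0.04 0.018 [313. 351.]
side 0.04 0.057 [311. 285.]
side 0.0 0 [316. 443.]
side 0.0 0.018 [315. 415.]
side 0.0 0.057 [313. 353.]
```

View pics/e_scene.png

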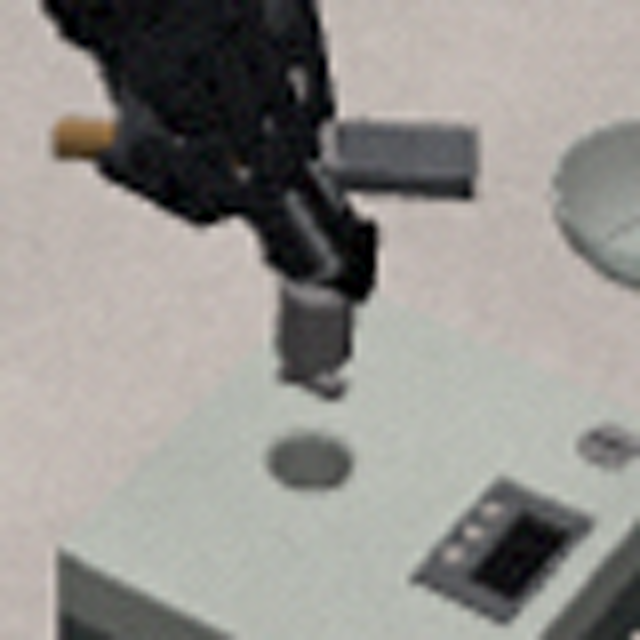

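View pics/e_side.png

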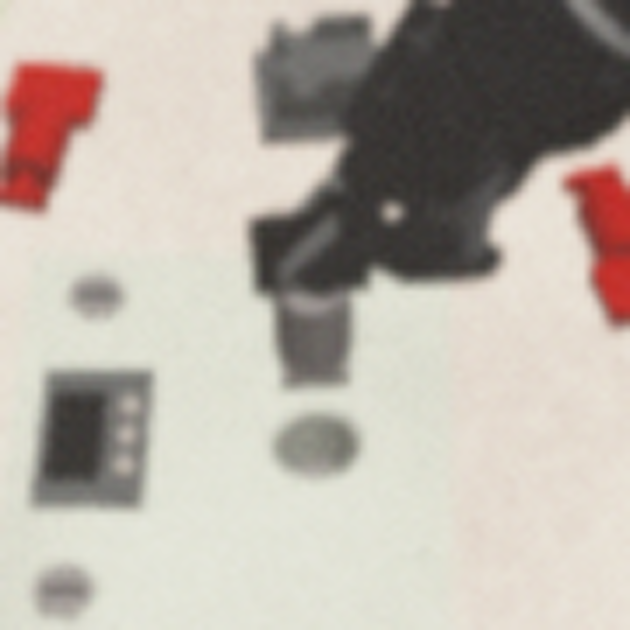

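The crossbar is over the hole, the barrel axis is upright, and the offset is only 1–2 mm toward the robot. I correct it and lower.

```bash
python3 -m pendant '[[[0,-0.15,-0.03,0.13,0,0,0],[0,0.8,-0.03,1.28,0,0,0],[0,1.76,-0.03,2.44,0,0,0],[0,2.4,-0.03,3.2,0,0,0],[0,3.04,-0.03,3.98,0,0,0],[0,3.04,-0.03,3.98,0,0,0]]]'; python3 - <<'E'
from pl import *
from cell import viewer,status
for n,b,f in(('scene',(315,120,395,200),8),('side',(270,180,360,270),7)):
    d=viewer.snapshot(n);crop(d,*b,f,f'pics/f_{n}.png')
E
```

```text
time_s: 8.65
position: [0.5488, 0.1277, 0.1562]
tcp_rot: [[-0.757, -0.176, 0.629], [-0.136, 0.984, 0.112], [-0.639, -0.001, -0.77]]
ft_force: [0.1, 0.1, -1.5]
finger_gap: 0.011
```

View pics/f_scene.png

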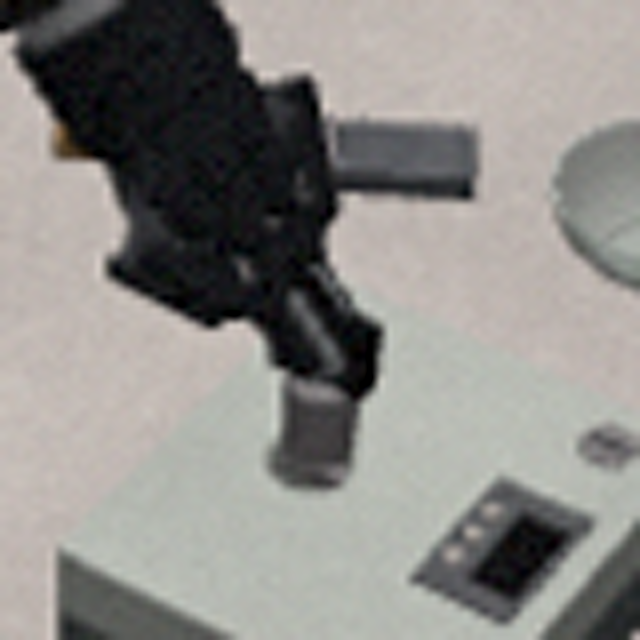

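View pics/f_side.png

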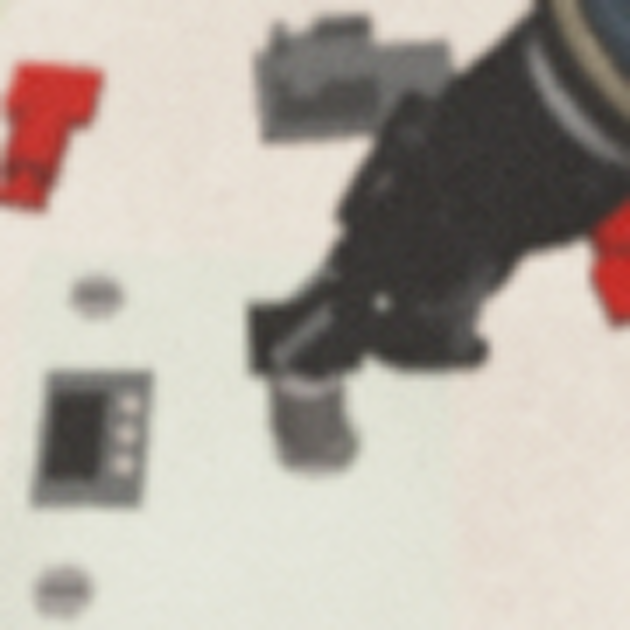

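Still free. The barrel bottom is about 8 mm above the deck and sits about 2 mm toward +x (side view centre 310 against hole 316). I correct and go on down.

```bash
python3 -m pendant '[[[0,0.14,0.03,-0.11,0,0,0],[0,0.14,0.03,-0.11,0,0,0],[0,0.5,0.03,0.3,0,0,0],[0,0.9,0.03,0.81,0,0,0],[0,1.3,0.03,1.3,0,0,0],[0,1.3,0.03,1.3,0,0,0]]]'; python3 - <<'E'
from pl import *
from cell import viewer,status
for n,b,f in(('scene',(315,120,395,200),8),('side',(270,180,360,270),7)):
    d=viewer.snapshot(n);crop(d,*b,f,f'pics/g_{n}.png')
E
```

```text
time_s: 9.5
position: [0.5469, 0.1276, 0.1377]
tcp_rot: [[-0.757, -0.176, 0.629], [-0.136, 0.984, 0.112], [-0.639, -0.001, -0.77]]
ft_force: [0.5, -0.7, -1.0]
finger_gap: 0.011
```

View pics/g_side.png

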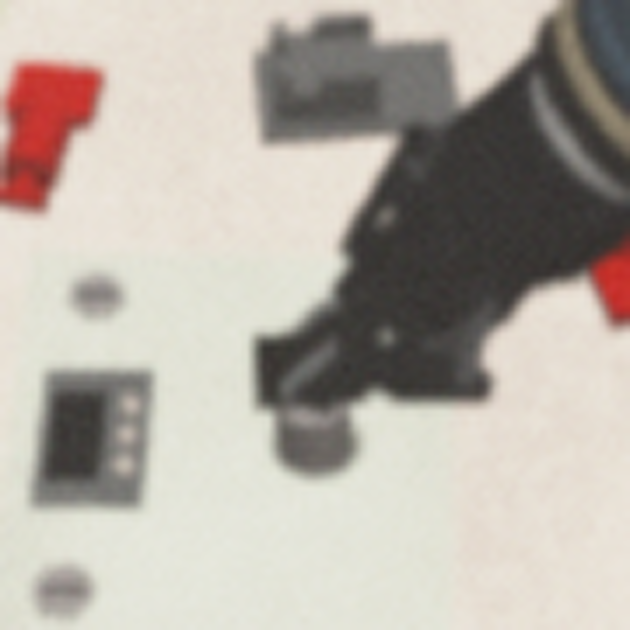

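View pics/g_scene.png

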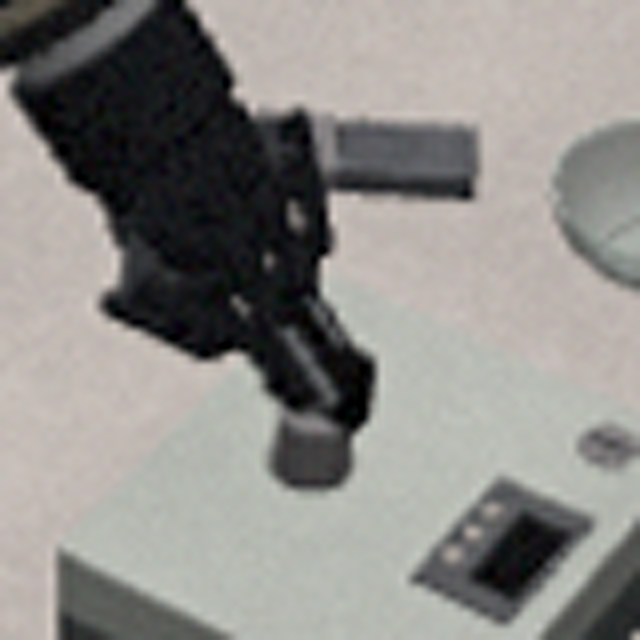

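The barrel is centred in the hole (side: 275–355) and no force shows. I go the last ~7 mm, feeling for the plate.

```bash
python3 -m pendant '[[[0,0.16,0,0.19,0,0,0],[0,0.32,0,0.38,0,0,0],[0,0.45,0,0.54,0,0,0],[0,0.45,0,0.54,0,0,0],[0,0.45,0,0.54,0,0,0]]]'
```

```text
time_s: 10.22
position: [0.5474, 0.1278, 0.1317]
tcp_rot: [[-0.756, -0.176, 0.63], [-0.136, 0.984, 0.112], [-0.64, -0.001, -0.769]]
ft_force: [0.6, 0.4, -1.5]
finger_gap: 0.0115
```

```bash
python3 -m pendant '[[[0,0.1,0,0.12,0,0,0],[0,0.16,0,0.2,0,0,0],[0,0.16,0,0.2,0,0,0]]]'
```

```text
time_s: 10.6
position: [0.5475, 0.1278, 0.1292]
tcp_rot: [[-0.756, -0.176, 0.63], [-0.136, 0.984, 0.112], [-0.64, -0.001, -0.768]]
ft_force: [-0.9, -1.4, 2.3]
finger_gap: 0.0111
```

It has touched bottom (about +4 N at TCP z 0.129, expected about 0.1305). I let go and back off along the tool axis.

```bash
python3 -m pendant '[[[40,0,0,0,0,0,0],[40,0,0,0,0,0,0],[40,0,0,0,0,0,0],[40,0,0,0,0,0,0],[40,0,0,-3,0,0,0],[40,0,0,-7,0,0,0],[40,0,0,-10,0,0,0],[40,0,0,-10,0,0,0]]]'; python3 - <<'E'
from pl import *
from cell import viewer,status
for n,b,f in(('scene',(315,120,395,200),8),('side',(270,180,360,270),7)):
    d=viewer.snapshot(n);np.savez(f'/tmp/h_{n}.npz',**d);crop(d,*b,f,f'pics/h_{n}.png')
d=viewer.snapshot('wrist');np.savez('/tmp/h_w.npz',**d);cv2.imwrite('pics/h_w.png',cv2.resize(d['image'][100:400,170:470,::-1],None,fx=2,fy=2))
E
```

```text
time_s: 11.6
position: [0.4846, 0.1167, 0.2082]
tcp_rot: [[-0.754, -0.176, 0.633], [-0.135, 0.984, 0.113], [-0.643, -0.0, -0.766]]
ft_force: [0.7, 0.2, -0.3]
finger_gap: 0.0343
```

View pics/h_side.png

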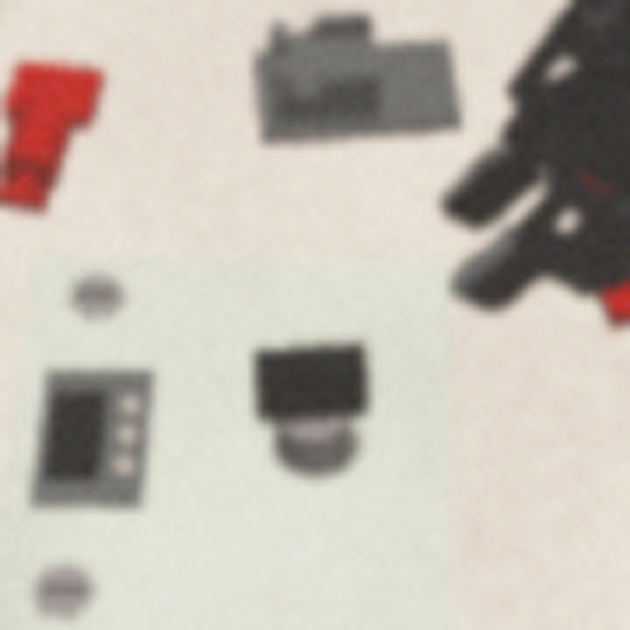

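View pics/h_scene.png

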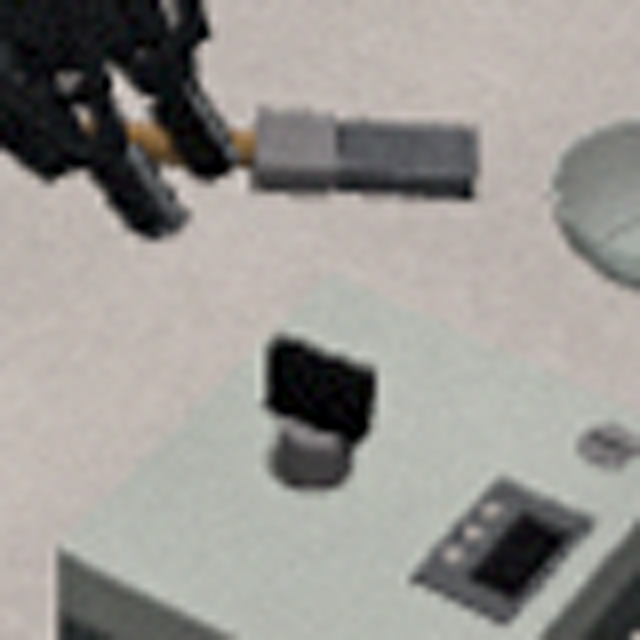

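View pics/h_w.png

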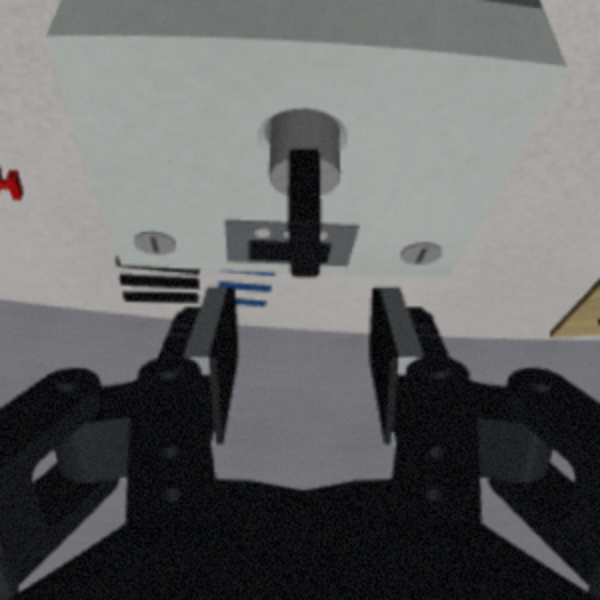

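The stud stands upright and free in the hole. The wing runs along azimuth ~10°, side view wing 255–368, barrel in the hole at (316,440). I now regrasp it from straight above.

```bash
cat > vt.py <<'E'
from pl import *
def vert(deg):
    ps=np.radians(deg);x=np.array([np.cos(ps),np.sin(ps),0]);return np.stack([x,np.cross(-k,x),-k],1)
E
python3 - <<'E'
from vt import *
print(rel([.553,.1287,.205],vert(190)))
E
```

```text
(array([-5.33, -0.01,  4.47]), array([-0.   ,  0.694,  0.002]))
```

```bash
python3 -m pendant '[[[45,-5.3,0,2,0,0.694,0],[45,-5.3,0,3,0,0.694,0],[45,-5.3,0,4.5,0,0.694,0],[45,-5.3,0,4.5,0,0.694,0],[45,-5.3,0,4.5,0,0.694,0],[45,-5.3,0,4.5,0,0.694,0],[45,-5.3,0,4.5,0,0.694,0]]]'; python3 - <<'E'
from vt import *
from cell import viewer
print(rel([.553,.1287,.129],vert(190)))
d=viewer.snapshot('wrist');cv2.imwrite('pics/i_w.png',cv2.resize(d['image'][100:400,170:470,::-1],None,fx=2,fy=2))
s=__import__('cell').status.state();print(np.round(s['qpos'],3))
E
```

```text
time_s: 12.62
position: [0.5528, 0.1287, 0.2042]
tcp_rot: [[-0.984, -0.176, 0.001], [-0.176, 0.984, -0.001], [-0.001, -0.001, -1.0]]
ft_force: [0.6, -0.4, 0.2]
finger_gap: 0.0381
(array([-0.02,  0.  ,  7.52]), array([-0.001,  0.001,  0.002]))
[ 2.290e-01  3.620e-01  5.200e-02  1.259e+00 -1.000e-03  5.300e-02]
```

View pics/i_w.png

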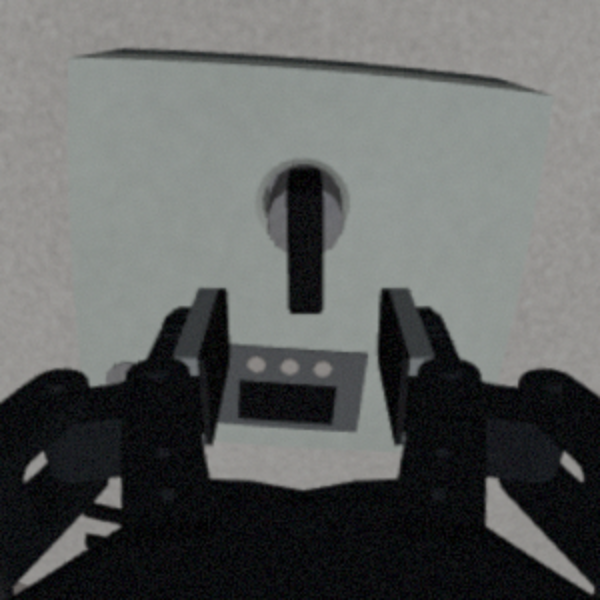

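The wing at crop (305,170–310) lies midway between the pads and parallel to them. I descend and grip.

```bash
python3 -m pendant '[[[45,0,0,2.5,0,0,0],[45,0,0,5,0,0,0],[45,0,0,7,0,0,0],[45,0,0,7.5,0,0,0],[45,0,0,7.5,0,0,0],[0,0,0,7.5,0,0,0],[0,0,0,7.5,0,0,0],[0,0,0,7.5,0,0,0],[0,0,0,7.5,0,0,0],[0,0,0,7.5,0,0,0]]]' 60; python3 -m pendant '[[[0,0,0,0.1,0,0,0],[0,0,0,0.2,0,0,0],[0,0,0,0.2,0,0,0]]]'
```

```text
time_s: 13.92
position: [0.5531, 0.1288, 0.1305]
tcp_rot: [[-0.984, -0.176, 0.001], [-0.176, 0.984, -0.001], [-0.001, -0.001, -1.0]]
ft_force: [1.7, 1.0, 2.0]
finger_gap: 0.0114
time_s: 14.3
position: [0.5529, 0.1287, 0.1282]
tcp_rot: [[-0.984, -0.176, 0.0], [-0.176, 0.984, -0.001], [-0.0, -0.001, -1.0]]
ft_force: [2.9, 1.4, 1.7]
finger_gap: 0.0112
```

```bash
python3 -m pendant '[[[0,0,0,0.1,0,0,0],[0,0,0,0.2,0,0,0],[0,0,0,0.2,0,0,0]]]'
```

```text
time_s: 14.68
position: [0.5529, 0.1287, 0.1262]
tcp_rot: [[-0.984, -0.176, 0.0], [-0.176, 0.984, -0.001], [-0.0, -0.001, -1.0]]
ft_force: [1.7, 1.0, 2.4]
finger_gap: 0.0111
```

The force stays at a spring-like ~3 N while it sinks, so it may already be lined up. I go on pushing, watching the force.

```bash
python3 -m pendant '[[[0,0,0,0.2,0,0,0],[0,0,0,0.4,0,0,0],[0,0,0,0.4,0,0,0]]]';python3 - <<'E'
from pl import *
from cell import viewer
for n,b,f in(('scene',(315,120,395,200),8),('side',(270,180,360,270),7)):
    d=viewer.snapshot(n);np.savez(f'/tmp/j_{n}.npz',**d);crop(d,*b,f,f'pics/j_{n}.png')
E
```

```text
time_s: 15.05
position: [0.5529, 0.1287, 0.1222]
tcp_rot: [[-0.984, -0.176, 0.0], [-0.176, 0.984, -0.001], [-0.0, -0.001, -1.0]]
ft_force: [2.9, 1.3, 3.5]
finger_gap: 0.0111
```

View pics/j_side.png

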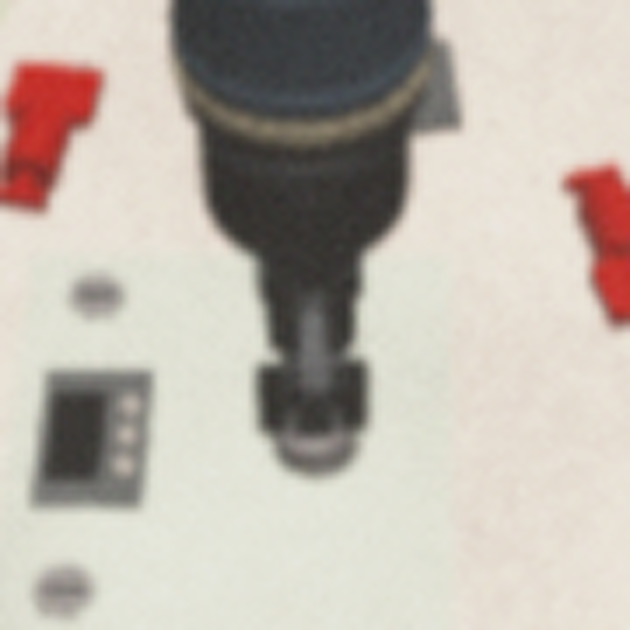

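The side view shows the wing about 15–20 px lower than when loose, so the stud itself sinks and the crossbar is in the slot. I push on to full depth.

```bash
python3 -m pendant '[[[0,0,0,0.2,0,0,0],[0,0,0,0.4,0,0,0],[0,0,0,0.6,0,0,0],[0,0,0,0.8,0,0,0],[0,0,0,0.8,0,0,0]]]'
```

```text
time_s: 15.78
position: [0.5529, 0.1287, 0.1142]
tcp_rot: [[-0.984, -0.176, 0.0], [-0.176, 0.984, -0.001], [-0.0, -0.001, -1.0]]
ft_force: [2.0, 1.7, 3.7]
finger_gap: 0.0109
```

Before turning, I feel the slot's sides for its true angle: back up 7 mm so the bar is within the plate, then twist each way and watch the torque.

```bash
cat > t.py <<'E'
from cell import status
import numpy as np
s=status.state();R=np.array(s['tcp_rot']);print('az',round(np.degrees(np.arctan2(R[1,0],R[0,0]))%360,2),'q6',round(s['qpos'][5],3),'tau6',round(s['tau'][5],3),'T',np.round(s['ft_torque'],3),'z',round(s['position'][2],4),'F',np.round(s['ft_force'],1),round(s['time_s'],2))
E
python3 t.py
python3 -m pendant '[[[0,0,0,-0.35,0,0,0],[0,0,0,-0.7,0,0,0],[0,0,0,-0.7,0,0,0]]]'>/dev/null; python3 t.py
python3 -m pendant '[[[0,0,0,0,0,0,0.06],[0,0,0,0,0,0,0.06]]]'>/dev/null; python3 t.py
python3 -m pendant '[[[0,0,0,0,0,0,0.06],[0,0,0,0,0,0,0.06]]]'>/dev/null; python3 t.py
python3 -m pendant '[[[0,0,0,0,0,0,0.06],[0,0,0,0,0,0,0.06]]]'>/dev/null; python3 t.py
```

```text
az 190.13 q6 0.052 tau6 0.0 T [ 0.275 -0.628 -0.033] z 0.1142 F [2.  1.7 3.7] 15.78
az 190.12 q6 0.052 tau6 0.0 T [ 0.225 -0.632  0.015] z 0.1216 F [ 1.9 -0.1  3.2] 16.15
az 186.7 q6 0.112 tau6 0.848 T [ 0.064 -0.349  0.018] z 0.1212 F [1.7 0.2 2.8] 16.4
az 183.33 q6 0.171 tau6 0.838 T [-0.014 -0.189 -0.057] z 0.1212 F [ 1.1 -0.9  2.8] 16.65
az 179.92 q6 0.23 tau6 0.875 T [-0.677  0.128  0.06 ] z 0.1211 F [-0.7 -2.3  2.9] 16.9
```

```bash
for i in 1 2; do python3 -m pendant '[[[0,0,0,0,0,0,0.04],[0,0,0,0,0,0,0.04]]]'>/dev/null; python3 t.py; done
```

```text
az 177.65 q6 0.27 tau6 0.758 T [-1.023  0.339  0.242] z 0.1211 F [-1.2 -4.3  4. ] 17.15
az 175.35 q6 0.31 tau6 0.949 T [-1.324  0.562  0.542] z 0.1211 F [-2.1 -4.8  4.7] 17.4
```

```bash
python3 -m pendant '[[[0,0,0,0,0,0,-0.18],[0,0,0,0,0,0,-0.26],[0,0,0,0,0,0,-0.26]]]'>/dev/null; python3 t.py; for i in 1 2 3 ; do python3 -m pendant '[[[0,0,0,0,0,0,-0.04],[0,0,0,0,0,0,-0.04]]]'>/dev/null; python3 t.py; done
```

```text
az 190.2 q6 0.051 tau6 -1.275 T [-0.076  0.125 -0.002] z 0.1213 F [-0.4 -0.4  2.8] 17.77
az 192.36 q6 0.014 tau6 -0.562 T [0.126 0.101 0.045] z 0.1213 F [-0.9  0.4  4. ] 18.02
az 194.63 q6 -0.026 tau6 -0.555 T [0.135 0.086 0.01 ] z 0.1213 F [0.4 1.4 3.6] 18.27
az 196.91 q6 -0.066 tau6 -0.552 T [ 0.224  0.081 -0.025] z 0.1213 F [0.1 0.8 3. ] 18.52
```

```bash
for i in 1 2 3 4 ; do python3 -m pendant '[[[0,0,0,0,0,0,-0.04],[0,0,0,0,0,0,-0.04]]]'>/dev/null; python3 t.py; done
```

```text
az 199.19 q6 -0.106 tau6 -0.55 T [ 0.217  0.052 -0.005] z 0.1213 F [-0.5  0.4  3. ] 18.77
az 201.48 q6 -0.146 tau6 -0.565 T [ 0.118 -0.044  0.021] z 0.1213 F [0.2 0.9 2.9] 19.02
az 203.76 q6 -0.186 tau6 -0.586 T [-0.349 -0.351 -0.062] z 0.1213 F [ 1.9 -0.8  2.6] 19.27
az 206.05 q6 -0.226 tau6 -0.714 T [-0.603 -0.634 -0.118] z 0.1214 F [ 1.8 -2.5  3.6] 19.52
```

Sides are felt at about azimuth 179.5° and 203.5°, so the slot lies at about 191.5° (≡ 11.5°; shaker x at 6°, within ±0.5 rad). I centre there and push to the stop.

```bash
python3 -m pendant '[[[0,0,0,0,0,0,0.127],[0,0,0,0.2,0,0,0.254],[0,0,0,0.5,0,0,0.254],[0,0,0,0.8,0,0,0.254],[0,0,0,0.8,0,0,0.254]]]'>/dev/null; python3 t.py; for i in 1 2; do python3 -m pendant '[[[0,0,0,0.1,0,0,0],[0,0,0,0.1,0,0,0]]]' >/dev/null; python3 t.py;done
```

```text
az 191.72 q6 0.025 tau6 -0.015 T [-0.152 -0.039  0.071] z 0.1133 F [ 0.3 -0.5  7.5] 20.15
az 191.72 q6 0.025 tau6 -0.01 T [-0.328  1.248 -0.007] z 0.1133 F [-4.9 -0.6 22. ] 20.4
az 191.72 q6 0.025 tau6 -0.006 T [-0.592  2.316  0.027] z 0.1132 F [-10.8  -2.3  35.8] 20.65
```

It bottoms firmly at TCP z = 0.113 (18 mm in). I ease the press and make the quarter turn.

```bash
python3 -m pendant '[[[0,0,0,-0.18,0,0,0],[0,0,0,-0.18,0,0,0.18],[0,0,0,-0.18,0,0,0.36],[0,0,0,-0.18,0,0,0.54],[0,0,0,-0.18,0,0,0.72],[0,0,0,-0.18,0,0,0.9],[0,0,0,-0.18,0,0,1.08],[0,0,0,-0.18,0,0,1.26],[0,0,0,-0.18,0,0,1.44],[0,0,0,-0.18,0,0,1.571],[0,0,0,-0.18,0,0,1.571],[0,0,0,-0.18,0,0,1.571]]]'>/dev/null; python3 t.py
python3 - <<'E'
from vt import *
from cell import viewer
for n,b,f in(('scene',(315,120,395,200),8),('side',(270,180,360,270),7)):
    d=viewer.snapshot(n);crop(d,*b,f,f'pics/k_{n}.png')
E
```

```text
az 101.7 q6 1.596 tau6 0.031 T [-0.175 -0.135 -0.007] z 0.1134 F [ 0.1 -0.7  8.7] 22.15
```

View pics/k_scene.png

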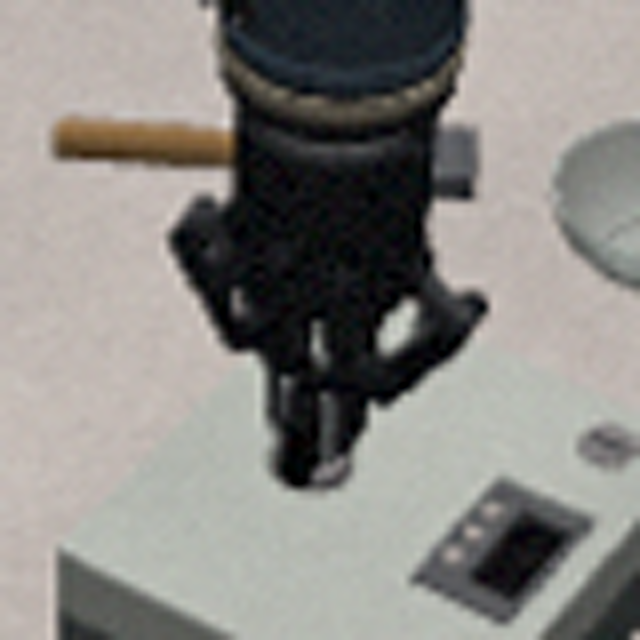

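View pics/k_side.png

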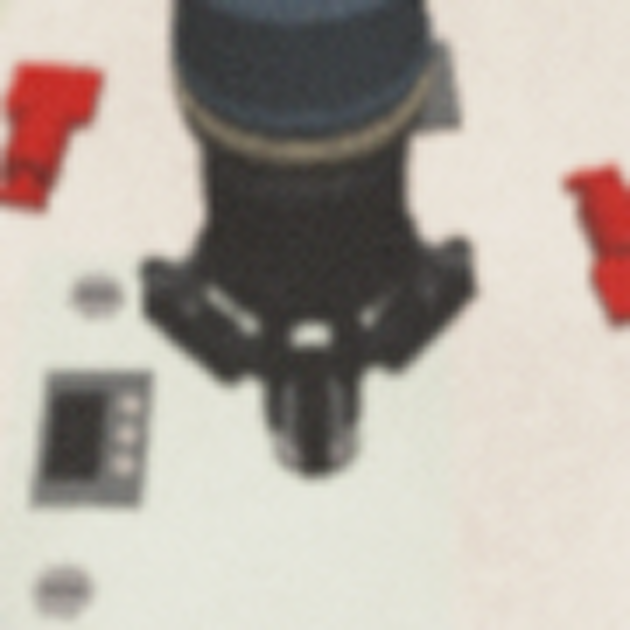

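Turned, with the stud still down. I let it rise with the spring step by step: it should stop 6 mm up in the groove, only 3 mm up if misaligned.

```bash
python3 -m pendant '[[[0,0,0,-0.2,0,0,0],[0,0,0,-0.3,0,0,0],[0,0,0,-0.3,0,0,0]]]'>/dev/null; python3 t.py; for i in 1 2 3 4; do python3 -m pendant '[[[0,0,0,-0.1,0,0,0],[0,0,0,-0.1,0,0,0]]]'>/dev/null; python3 t.py;done
```

```text
az 101.65 q6 1.597 tau6 -0.031 T [-0.072 -0.575 -0.058] z 0.1161 F [ 2.  -0.7  4.1] 22.62
az 101.61 q6 1.597 tau6 -0.011 T [-0.101 -0.667  0.002] z 0.1172 F [ 2.2 -0.5  4.8] 22.88
az 101.6 q6 1.597 tau6 -0.004 T [-0.149 -0.831 -0.061] z 0.1182 F [ 2.7 -0.9  3.9] 23.12
az 101.6 q6 1.597 tau6 -0.002 T [-0.123 -0.871 -0.011] z 0.1192 F [ 3.5 -0.6  3.7] 23.38
az 101.61 q6 1.597 tau6 -0.003 T [ 0.046 -1.545  0.026] z 0.1194 F [ 5.6  0.5 -6. ] 23.62
```

It stopped at +6 mm (0.1193 against 0.1133) and pulls back by 6 N, so it is in the groove. I ease off, release and retreat.

```bash
python3 -m pendant '[[[0,0,0,0.06,0,0,0],[45,0,0,0.06,0,0,0],[45,0,0,0.06,0,0,0],[45,0,0,0.06,0,0,0],[45,0,0,0.06,0,0,0],[45,0,0,-2,0,0,0],[45,0,0,-5,0,0,0],[45,0,0,-10,0,0,0],[45,0,0,-15,0,0,0],[45,0,0,-15,0,0,0]]]'; python3 - <<'E'
from vt import *
from cell import viewer
for n,b,f in(('scene',(315,120,395,200),8),('side',(270,180,360,270),7)):
    d=viewer.snapshot(n);np.savez(f'/tmp/l_{n}.npz',**d);crop(d,*b,f,f'pics/l_{n}.png')
    cv2.imwrite(f'pics/lf_{n}.png',d['image'][:,:,::-1])
d=viewer.snapshot('wrist');cv2.imwrite('pics/l_w.png',cv2.resize(d['image'][100:400,170:470,::-1],None,fx=2,fy=2))
E
```

```text
time_s: 24.88
position: [0.5542, 0.1292, 0.2739]
tcp_rot: [[-0.201, 0.98, 0.006], [0.98, 0.201, 0.001], [-0.001, 0.006, -1.0]]
ft_force: [-0.3, 0.4, -1.3]
finger_gap: 0.0383
```

View pics/l_side.png

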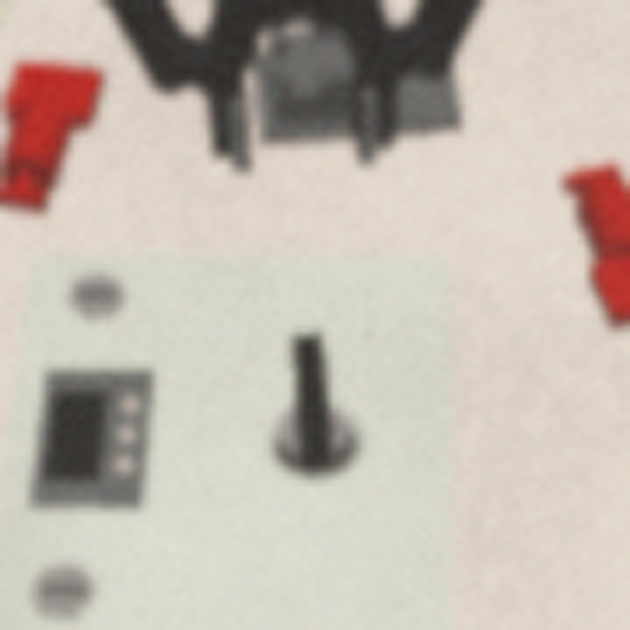

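View pics/l_w.png

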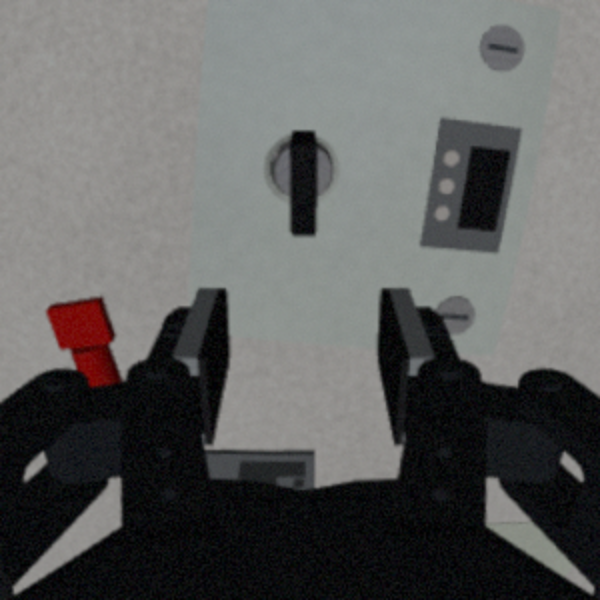

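View pics/lf_scene.png

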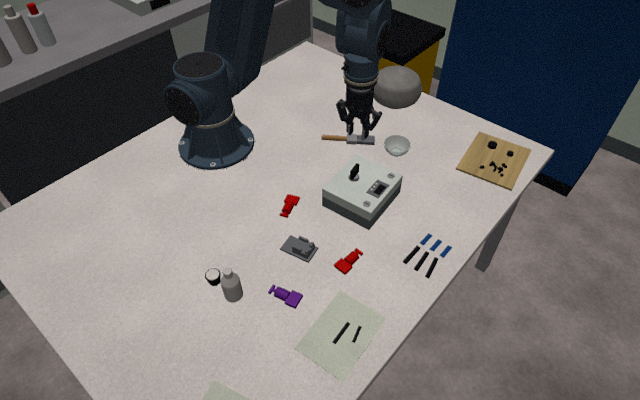

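```bash
python3 - <<'E'
from h import *
for n in('scene','side'):
    d=load('l_'+n);C=cloud(d);m=(abs(C[...,0]-.553)<.03)&(abs(C[...,1]-.129)<.03)&(C[...,2]>.095)&(C[...,2]<.18)
    P=C[m];print(n,len(P),'top z',np.percentile(P[:,2],[90,97,100]).round(4),'xy',np.median(P,0).round(4),'deck',np.median(C[(abs(C[...,0]-.53)<.02)&(abs(C[...,1]-.18)<.02)][:,2]).round(4))
from cell import bot
bot.sign_off()
E
```

```text
scene 105 top z [0.13   0.1317 0.1353] xy [0.558  0.1235 0.1182] deck 0.086
side 91 top z [0.1282 0.1299 0.1312] xy [0.5528 0.1374 0.1261] deck 0.6297
the job is handed in; nothing more can be done
```

The stud is locked in the shaker's deck and released. I handed the job in at about 25 s of the 61 s allowed.

**What I did**
- I took the stud off its rest by the wing, stood it loosely upright in the hole and let go. Three pictures showed it standing free.
- I took it afresh by the wing from straight above. It happened to be lined up with the slot already, so it went in against a spring force of about 3 N.
- Twisting it inside the slot met both sides, at about 179.5° and 203.5°, so I took the slot as lying at about 11.5° in world axes. I centred it there, pushed in 18 mm to the stop (36 N on the wrist at most, mid-push) and turned it a quarter turn.

**What the last checks showed**
- **Locking:** after the turn it rose exactly 6 mm and then held against a 6 N pull, as it should in the groove.
- **After letting go:** the wing stands upright, across its earlier direction. Its top is at about 0.128–0.130 m, where 0.128 m is locked and 0.125 m would be riding unlocked. Depth noise is about 2 mm, so the 6 mm rise is the stronger evidence.
- **Bystanders:** in the final scene view the bottle, crucible, brush, dish and red and purple look-alikes look unmoved, and the gripper is about 15 cm clear.

**One reading that failed:** the deck-height check from the side camera gave 0.63 m, because something stood in its line of sight, probably the arm. The scene camera gave 0.086 m, as expected.

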